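Roll the canister to the label reader

TASK

The teal canister lies on its side on the grey mat. With the fingertips on its top, roll it along the mat (in as many strokes as you like; no sliding, pinching, lifting or shoving low on its side) until it lies centred on the teal band, square in front of the black label reader, and leave it there at rest. Leave the things standing around alone.

Things in the scene. Friction and masses are not known exactly. Their poses are not given: they have to be found in the camera images.
- canister: white and teal canister lying on its side: rigid cylinder, 72 mm diameter, 100 mm long, 0.25-0.5 kg. Origin at its centre, x along its axis (at first parallel to the mat's x); an orange stripe marks its +z side, on top at first. Let go at 0.1 m/s it coasts about 15 mm. A fingertip pressed on top grips by friction: the canister moves half as far as the finger, which so runs ahead of the top.
- mat: fixed flat grey rubber mat, 170 mm (its x, across) by 460 mm (its y, the rolling direction), 3 mm thick; origin at the centre of its underside, on the table. Lies roughly crosswise in front of the robot, turned by up to 0.25 rad.
- teal_line (a point): centre of the teal band at the mat's surface (same axes as the mat). The band is painted, 30 mm wide along the mat's y, and runs across the mat; the canister must end centred over it. 80 to 150 mm from the canister's start, to either side along the mat's y.
- reader: black label reader, fixed, on the far side (+x of the mat) at the teal band, its origin at the band's centre; housing 65 x 75 mm, 80 mm above the mat, from 102 to 168 mm from the origin along x, with a red window facing the band.
- dock: white charging dock, fixed, on the far side of the mat at the other end, its origin at the centre of the painted orange band (not the goal); housing 65 x 75 mm, 50 mm high, from 102 to 168 mm from the origin along x.
- case: aligner case, closed teal box 55 x 65 mm, 22 high, lying beside the mat between the two stations; loose bystander, origin at the centre of its underside
- jar: small jar with blue cap, 42 mm diameter, 50 high, near the robot-side edge of the mat; loose bystander, origin at the centre of its underside
- block: yellow block 30 x 50 mm, 18 high, near the robot-side edge of the mat; loose bystander, origin at the centre of its underside
- gel: clear bottle with blue cap, 54 mm diameter, 150 high, left of the mat; loose bystander, origin at the centre of its underside
- pencup: black pen cup 70 x 90 mm, about 165 high with its pens, right of the mat; loose bystander, origin at the centre of its underside
- carton: two teal cartons stacked as one piece, 120 x 170 mm, 110 high, far left; loose bystander, origin at the centre of its underside
- mug: white mug, 76 mm diameter, 85 high, right of the mat; loose bystander, origin at the centre of its underside
Things that resemble listed ones, but are neither listed nor needed, are in the scene too. What is shaped like the canister but red is not meant.

How it is judged:
On the way, in this order (a step that is already met when the one before it is completed fails the run):
1. the fingers rest on the top of the canister where it first lay (contact force between the fingers and canister above 0.3 N and z of the grasp point in the frame of mat above 0.07 m and distance of canister from where it was at the start of the episode below 0.02 m), for 0.04 s.
2. it has rolled more than 30 mm, with the fingers on its top (contact force between the fingers and canister above 0.3 N and z of the grasp point in the frame of mat above 0.07 m and distance of canister from where it was at the start of the episode above 0.03 m), for 0.02 s.
At the end, for the whole second after the job is handed in: Canister on its side on the mat, at rest: centre within 12 mm of the teal band's middle along the mat and 30 mm across it, axis within 10 degrees of the band's direction; rolled, not slid: its orange stripe, on top at first, is now over 1.3 rad from straight up (y of canister in the frame of teal_line between -0.012 and 0.012 m and x of canister in the frame of teal_line between -0.03 and 0.03 m and z of canister in the frame of mat between 0.035 and 0.042 m and angle between the x axis of canister and the x axis of mat, either way round below 0.17 rad and angle between canister's own z axis and vertical above 1.3 rad and linear speed of canister below 0.01 m/s and angular speed of canister below 0.3 rad/s); the robot touches nothing.
It fails at once if the canister is lifted or hops (z of canister in the frame of mat above 0.051 m).
It fails at once if the canister is shoved or pinched with the fingertips low on its side, below about its mid-height (contact force between the fingers and canister above 0.3 N and z of the grasp point in the frame of mat below 0.058 m).
It fails at once if a bystander is disturbed (moved more than 20 mm) (distance of any of case, jar, block, gel, pencup, carton, mug from where it was at the start of the episode above 0.02 m).
It also fails if it takes over 58 s, if anything falls off the work surface, if the arm or the gripper's body presses on something with over 40 N, if the wrist force passes 120 N, or if a joint passes its speed limit or range.

ROBOT

A 6-joint arm with a two-finger parallel gripper is mounted at the origin on the work surface. World frame = base frame: x ahead of the robot, y to its left, z up, the work surface at z = 0. Lengths are in m, angles in rad, forces in N, time in s.
With the tool pointing down it reaches from about 0.35 to 0.8 m from the base axis. Payload 7.3 kg.
Tool frame: the origin (TCP) lies between the finger pads; the fingertips stand 25 mm ahead of it and the grasp point (between the pads) lies 6 mm ahead of it (r.tip_extent is the distance from the TCP to the fingertips, in m); z points along the fingers, y is the line along which they close (so a half turn about z gives the same grasp; the last joint's range is limited). The gripper opens to 85 mm and grips with 20 to 120 N. Pads are 22 mm wide; open, the fingers measure 114 mm over their backs; the gripper's body (76 mm by 85 mm) begins 54 mm behind the grasp point. The pads swing forward as they close: fully open they stand 13 mm farther back than shut.
Start: joints at [-1.342, 0.342, 1.524, -0, 1.275, -0.146], TCP at [0.192, -0.489, 0.256] pointing down, gripper open.
Joint ranges: [-2.53, 2.53], [-0.77, 2.02], [0.04, 2.7], [-1, 4.14], [0.28, 2.66], [-3.11, 3.11]. Speed limits (rad/s): [2.57, 2.57, 3.14, 3.14, 3.14, 3.14].

INTERFACE

Orientations are given as a unit quaternion [x, y, z, w].
In Python, from workcell import r, command_gripper, optics gives the robot as it stands. The module is installed in compiled form; this text tells all that it offers. Calls block until the motion is done:
- r.reach(position, orientation): joint-space move of the TCP to a pose.
- r.move_straight(position, orientation=None, speed=0.15, max_force=None): straight line of the TCP; orientation=None keeps the orientation; speed is the mean speed in m/s. With max_force (N) it stops when the force on the tool has changed by that much, and returns True; else False.
- r.movej(angles): joint-space move.
- command_gripper(opening, force=None): finger opening in m; force is the grip in N (None keeps the last); returns when the fingers have stopped.
- r.hold(seconds).
- r.solve_ik(position, orientation): joint angles nearest the present ones, or None.
- r.read_state(): the state.
- optics.get_image(name): name is "scene" or "side" or "wrist"; returns (picture, depth): 420x560x3 uint8, red, green, blue; 420x560 float32, m along the optical axis (not along the pixel's ray), 0 where there is no reading.
- optics.camera_model(name): a dict with "K" (3x3 intrinsics, pixels), "R" (3x3) and "t" (3): a world point X has camera coordinates R X + t; the wrist camera has in their place "tool_from_camera" (4x4, takes a point from camera to tool coordinates, whose origin is the TCP and whose axes are the flange's). Camera axes: x right, y down, z forward; pixel columns grow to the right and rows downward; lengths in m; the calibration is good to about 2 mm. A picture is of the moment at which its call begins: read the wrist's pose just before it. camera_model takes no time and is no camera call.
A pose or a line that the arm cannot do raises r.PlanningError and nothing moves.
- r.finish_job(): hands the job in; it is judged then, once.
The state is a dict: "time_s": time; "joint_positions": joint angles; "dq": joint speeds; "tau": joint torques, N m; "eef_pos": TCP position; "eef_rot": TCP orientation; "contact_force": force on the tool from outside, world axes, zero at the start; "torque": the same for the moment, N m; "grip_width": finger opening in m; "grip_force": force on a finger pad.
Only numpy, scipy, OpenCV 4.12 (cv2) and the standard library are available. Lean on these libraries where they do the work, as an engineer would, in place of code of your own. Each camera call takes 0.05 s, during which the arm holds its last target. There are 200 camera calls.

## Working session

There is one attempt and no reset: what is moved stays moved. The work goes in short steps, each a Python script; the robot and the scene stay as the last script left them, time stands still between calls to the robot, and variables do not carry over. Pictures are saved under pics/ and viewed, at most 10 in all, crops included, and the job is handed in when it is done.

```bash
mkdir -p pics; python3 - <<'E'
from workcell import r, optics
import cv2, numpy as np
for n in ["scene","side"]:
    im,d=optics.get_image(n); cv2.imwrite(f"pics/{n}0.png",im[:,:,::-1]); np.savez(f"{n}0.npz",im=im,d=d)
    print(n,optics.camera_model(n))
print(r.read_state()); print(r.tip_extent)
E
```

```text
scene {'K': array([[380.96856324,   0.        , 282.66225634],
       [  0.        , 380.96856324, 202.71309741],
       [  0.        ,   0.        ,   1.        ]]), 'R': array([[ 0.77318719,  0.63413742, -0.00716257],
       [ 0.41082635, -0.50944994, -0.75609687],
       [-0.48311829,  0.58166184, -0.65442053]]), 't': array([-0.37035005, -0.17835095,  1.20076673])}
side {'K': array([[386.18699725,   0.        , 280.1272727 ],
       [  0.        , 386.18699725, 213.16475191],
       [  0.        ,   0.        ,   1.        ]]), 'R': array([[-0.71860049, -0.69537295,  0.00835456],
       [-0.45912228,  0.46536659, -0.75673025],
       [ 0.52232181, -0.54762249, -0.65367387]]), 't': array([0.36861558, 0.28395918, 0.97963761])}
{'time_s': 0.1, 'joint_positions': array([-1.34198952e+00,  3.42655619e-01,  1.52494602e+00,  1.58757720e-05,
        1.27539794e+00, -1.45989892e-01]), 'dq': array([-1.84449308e-03, -2.96721628e-03, -2.77948967e-03, -9.66949545e-04,
       -1.93909808e-04, -6.38646987e-06]), 'tau': array([ 1.35967872e-03, -4.34446728e+01, -2.46491504e+01, -1.36817639e-04,
        4.69130580e-03,  6.29842418e-06]), 'eef_pos': array([ 0.19214731, -0.48821658,  0.25568554]), 'eef_rot': array([ 9.82492445e-01,  1.86301103e-01, -2.15348703e-05, -7.03169664e-04]), 'contact_force': array([ 0.08696264,  0.00217184, -0.16517185]), 'torque': array([ 0.00249333, -0.03535743, -0.0435166 ]), 'grip_force': 0.0, 'grip_width': 0.08541585069367719}
0.025
```

View pics/scene0.png

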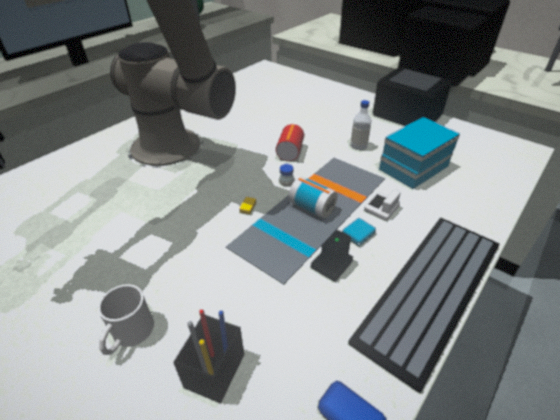

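View pics/side0.png

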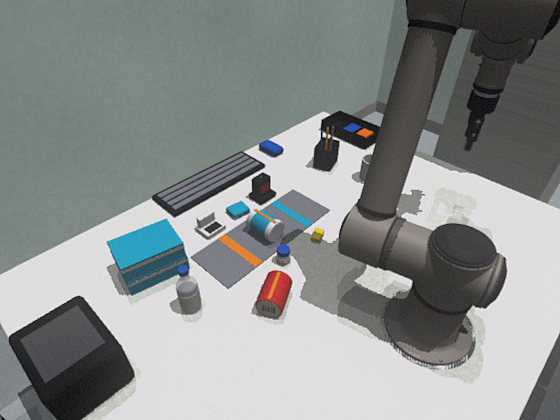

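The canister is at about scene (314,198), the teal band around (284,238), and the reader at (333,255). The red look-alike is at (290,140). Next I'll enlarge the mat.

```bash
python3 - <<'E'
import cv2
a=cv2.imread("pics/scene0.png")[150:290,220:400]; cv2.imwrite("pics/c1.png",cv2.resize(a,None,fx=4,fy=4,interpolation=cv2.INTER_CUBIC))
a=cv2.imread("pics/side0.png")[180:290,185:335]; cv2.imwrite("pics/c2.png",cv2.resize(a,None,fx=5,fy=5,interpolation=cv2.INTER_CUBIC))
E
```

```text
(no output)
```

View pics/c1.png

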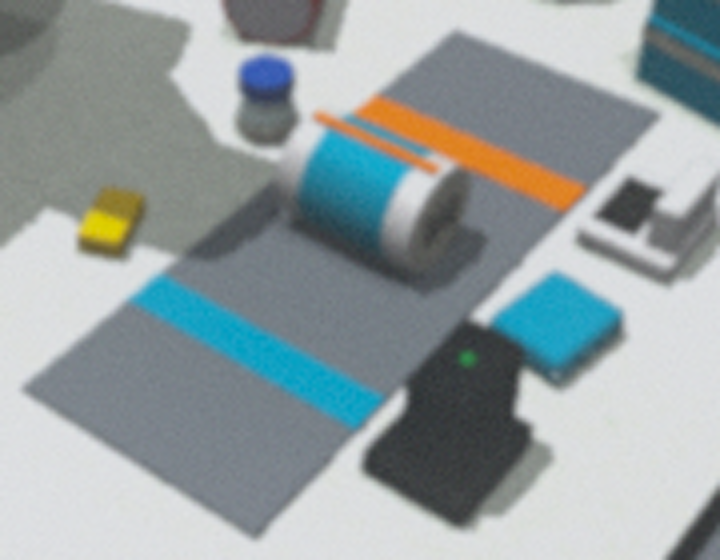

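View pics/c2.png

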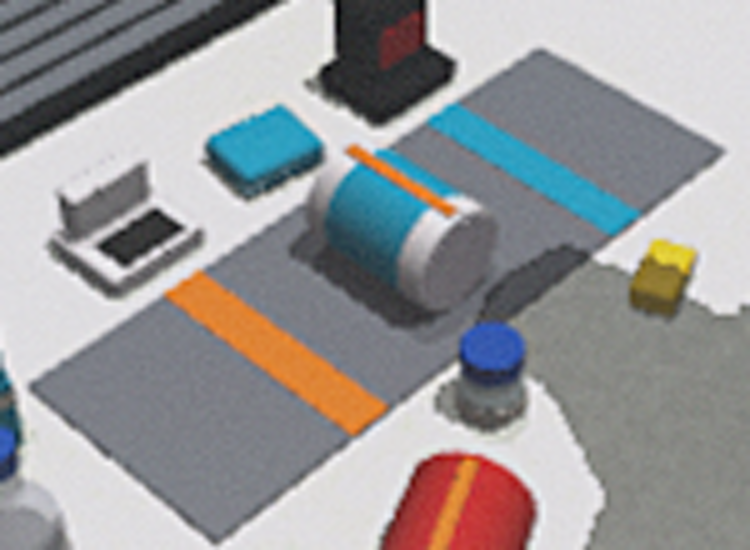

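The crops show the mat corners, the teal band corners and the stripe ends clearly in both views. I'll turn these into positions.

```bash
cat > geo.py <<'E'
import numpy as np
from workcell import optics
def onplane(name,uv,z):
    c=optics.camera_model(name); uv=np.atleast_2d(np.array(uv,float))
    d=np.c_[uv,np.ones(len(uv))]@np.linalg.inv(c["K"]).T@c["R"]; o=-c["R"].T@c["t"]
    return o+d*((z-o[2])/d[:,2])[:,None]
E
python3 - <<'E'
from geo import *
np.set_printoptions(precision=4,suppress=True)
P={"scene":(4,(220,150),[(457,30),(660,117),(257,538),(24,388)],[(167,276),(384,400),(357,428),(133,299)],[(317,115),(437,168)]),
"side":(5,(185,180),[(218,544),(30,387),(541,48),(724,152)],[(614,235),(430,125),(456,103),(640,214)],[(452,210),(352,150)])}
for n,(s,o,m,b,st) in P.items():
    f=lambda p,z:onplane(n,(np.array(p)+.5)/s-.5+np.array(o),z)
    M=f(m,.003);B=f(b,.003);S=f(st,.075)
    print(n,"\nmat",M[:,:2].tolist(),M.mean(0)); 
    v=M[0]+M[1]-M[2]-M[3]; print("sides",np.linalg.norm(M[0]-M[1]),np.linalg.norm(M[1]-M[2]),"yaw",np.arctan2(-v[0],v[1]))
    print("band",B.mean(0),"w",np.linalg.norm(B[0]-B[3]))
    d=S[1]-S[0];print("can",S.mean(0),"len",np.linalg.norm(d),"yaw",np.arctan2(d[1],d[0]))
    D=np.load(n+"0.npz")["d"]; c=optics.camera_model(n)
    v,u=np.mgrid[:420,:560]; X=(np.stack([(u-c["K"][0,2])*D/c["K"][0,0],(v-c["K"][1,2])*D/c["K"][1,1],D],-1)-c["t"])@c["R"]
    np.save(n+"X.npy",X)
    k=(np.hypot(*(X[...,:2]-S.mean(0)[:2]).transpose(2,0,1))<.08)&(X[...,2]>.07)&(D>0); print("top pts",k.sum(),X[k].mean(0),X[k][:,2].max())
E
```

```text
scene 
mat [[0.4504307806842087, 0.2770119597706361], [0.619863542747269, 0.2754666569468006], [0.6290585480939808, -0.17896928756415426], [0.45911161610692297, -0.18147036874235817]] [0.5396 0.048  0.003 ]
sides 0.16943980884412888 0.4545289603390412 yaw 0.01957848495411448
band [ 0.5419 -0.0736  0.003 ] w 0.02831061307989039
can [0.5329 0.0535 0.075 ] len 0.08722831364440001 yaw 0.03961968947377885
top pts 409 [0.5364 0.0478 0.0738] 0.07809757635441625
side 
mat [[0.4440603195746292, 0.27592182162931367], [0.6128259005856959, 0.2786212520450625], [0.6218253844290393, -0.17854064583740048], [0.45423060944735905, -0.18030290259872184]] [0.5332 0.0489 0.003 ]
sides 0.16878716852466116 0.4572504692014455 yaw 0.020984498099236144
band [ 0.5363 -0.0768  0.003 ] w 0.027296960482982965
can [0.5303 0.0502 0.075 ] len 0.08348988006254099 yaw 0.04838902281541488
top pts 250 [0.5267 0.0536 0.0734] 0.07852431827649163
```

Both cameras agree on these values:
- Canister at about (0.532, 0.052), with its top at 75 mm.
- Band at about (0.539, -0.075).
- Mat yaw 0.02, and 127 mm to roll toward -y.

I'll shut the fingers so they form a flat pad about 29 mm long in the rolling direction, then make short strokes. I'll do one stroke first and check it.

```bash
cat >> geo.py <<'E'
from workcell import r, command_gripper
YAW=.02; Q=[np.cos(YAW/2),np.sin(YAW/2),0,0]; D=np.array([np.sin(YAW),-np.cos(YAW),0])   # D: rolling direction
def stroke(c,roll,up=.02,press=5):
    """c: canister centre (xy); rolls it by `roll` along D, finger from roll/2 behind the top to roll/2 ahead"""
    p=np.array([c[0],c[1],.100+up])-D*roll/2
    r.move_straight(p,Q,speed=.12)
    hit=r.move_straight(p-[0,0,up+.006],Q,speed=.02,max_force=press)
    r.hold(.15); s=r.read_state(); a=s["eef_pos"].copy(); print("hit",hit,a.round(4),s["contact_force"].round(1),end=" ")
    if not hit: raise SystemExit("no contact")
    r.move_straight(a+D*2*roll,Q,speed=.06); r.hold(.2)
    s=r.read_state(); print("end",s["eef_pos"].round(4),s["contact_force"].round(1),"t",s["time_s"])
    r.move_straight(s["eef_pos"]+[0,0,up],Q,speed=.06)
    return np.array(c[:2])+D[:2]*roll
def find():
    "canister by depth in both cameras: mean of the top points"
    out=[]
    for n in ("scene","side"):
        im,d=optics.get_image(n); c=optics.camera_model(n); K=c["K"]
        v,u=np.mgrid[:420,:560]; X=(np.stack([(u-K[0,2])*d/K[0,0],(v-K[1,2])*d/K[1,1],d],-1)-c["t"])@c["R"]
        k=(abs(X[...,0]-.535)<.065)&(abs(X[...,1]+.01)<.13)&(X[...,2]>.069)&(X[...,2]<.08)&(d>0)
        out.append(X[k].mean(0)[:2] if k.sum()>30 else [np.nan]*2); print(n,k.sum(),out[-1],end=" ")
    print(); return out,im
E
python3 - <<'E'
from geo import *; import cv2
command_gripper(0.0)
r.reach([.532,.062,.16],Q)
c=stroke([.532,.0515],.0212)
print(c)
r.move_straight(r.read_state()["eef_pos"]+[0,0,.08],Q,speed=.2)
_,im=find(); sc,_=optics.get_image("scene")
cv2.imwrite("pics/s1.png",np.vstack([cv2.resize(a[150:290,185:400],None,fx=2.1,fy=2.1) for a in (sc,im)])[:,:,::-1])
print(r.read_state()["time_s"])
E
```

```text
hit True [0.5317 0.0622 0.0996] [-1.1  1.   5.6] end [0.5326 0.0201 0.0996] [-1.1 -0.4  3.8] t 5.85
[0.53242397 0.03030424]
scene 475 [0.5365411  0.02577668] side 285 [0.52635294 0.03288225] 
7.0333
```

View pics/s1.png

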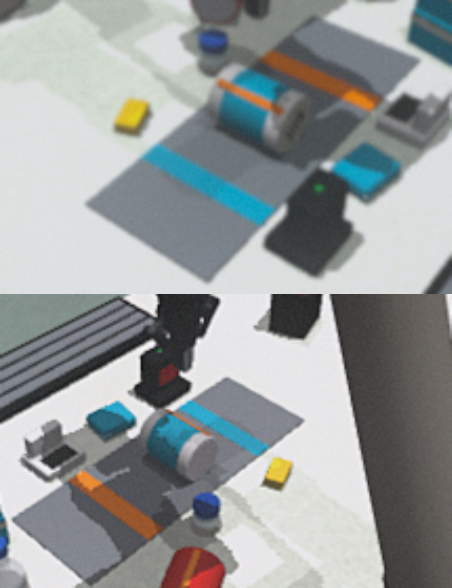

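The stroke worked. The stripe has turned toward the band, and the canister moved 22 mm by one camera and 20.7 mm by the other, against 21.2 mm planned. I'll continue with four more strokes and then measure.

```bash
python3 - <<'E'
from geo import *
c=np.array([.532,.0302])
for _ in range(4): c=stroke(c,.0212)
print(c)
r.move_straight(r.read_state()["eef_pos"]+[0,0,.10],Q,speed=.2)
find(); print(r.read_state()["time_s"])
E
```

```text
hit True [0.5318 0.0409 0.0996] [-1.2  0.3  6.9] end [ 0.5326 -0.0012  0.0996] [-0.8  0.4  3.5] t 10.0417
hit True [0.5322 0.0197 0.0997] [-1.2  0.6  6.3] end [ 0.5331 -0.0224  0.0996] [-0.9  0.   1.5] t 13.0167
hit True [ 0.5326 -0.0015  0.0997] [-1.1  0.   6. ] end [ 0.5335 -0.0436  0.0996] [0.1 0.  1.2] t 15.9917
hit True [ 0.5331 -0.0227  0.0997] [-0.3 -0.3  7. ] end [ 0.5339 -0.0648  0.0996] [-1.  -0.5  1.5] t 18.9667
[ 0.53369589 -0.05458304]
scene 544 [ 0.53788634 -0.05687186] side 236 [ 0.52707907 -0.05099272] 
20.2
```

```bash
python3 - <<'E'
from geo import *; import cv2
c=stroke([.5335,-.0535],.0217); print(c)
p=r.read_state()["eef_pos"]
r.move_straight(p+[0,0,.12],Q,speed=.2)
r.reach([.40,-.35,.30],Q); r.hold(.5)
_,im=find(); sc,_=optics.get_image("scene")
cv2.imwrite("pics/s2.png",np.vstack([cv2.resize(a[180:290,220:350],None,fx=4.5,fy=2.7*1) if 0 else cv2.resize(a,None,fx=3,fy=3,interpolation=cv2.INTER_CUBIC) for a in (sc[190:290,220:400],im[175:275,225:405])])[:,:,::-1])
print(r.read_state()["time_s"])
E
```

```text
hit True [ 0.5333 -0.0426  0.0995] [-0.1  0.1  6.3] end [ 0.5342 -0.0857  0.0996] [-0.9 -0.6  3.9] t 23.3917
[ 0.53393397 -0.07519566]
scene 571 [ 0.53783373 -0.0783959 ] side 232 [ 0.52902357 -0.07214791] 
26.4333
```

View pics/s2.png

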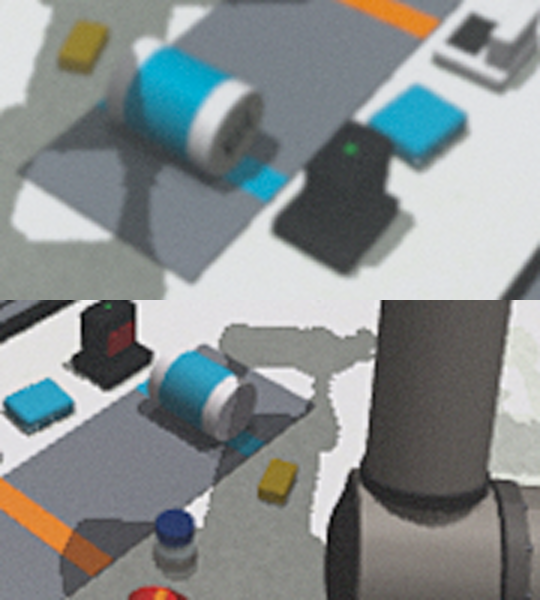

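The canister lies square across the teal band in both views, with the band showing at both ends and the stripe turned under. It measures y ≈ -0.075, which matches the band. The bystanders are where they were.

```bash
python3 -c "
from workcell import r
print(r.finish_job())"
```

```text
the job is handed in; nothing more can be done
None
```

I rolled the canister onto the teal band in six strokes and handed the job in at about 26 s; it measured within about 1 mm of the band's middle, square in front of the reader, though `finish_job` returned no verdict.

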